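Latch the extension bar in a holding clip and tug-test it

ROBOT

A 6-joint arm with a two-finger parallel gripper is mounted at the origin on the work surface. World frame = base frame: x ahead of the robot, y to its left, z up, the work surface at z = 0. Lengths are in m, angles in rad, forces in N, time in s.
With the tool pointing down it reaches from about 0.35 to 0.775 m from the base axis. Payload 7.3 kg.
Tool frame: the origin (TCP) lies between the finger pads, 19 mm behind the fingertips; this is the grasp point; z points along the fingers, y is the line along which they close (so a half turn about z gives the same grasp; the last joint's range is limited). The gripper opens to 92 mm and grips with 3 to 60 N. Pads are 19 mm wide; open, the fingers measure 130 mm over their backs; the gripper's body (75 mm by 190 mm) begins 47 mm behind the grasp point.
Start: joints at [-1.374, 0.342, 1.524, -0, 1.275, -0.146], TCP at [0.176, -0.494, 0.246] pointing down, gripper open.
Joint ranges: [-2.53, 2.53], [-0.77, 2.02], [0.04, 2.7], [-1, 4.14], [0.28, 2.66], [-3.11, 3.11]. Speed limits (rad/s): [2.57, 2.57, 3.14, 3.14, 3.14, 3.14].

INTERFACE

Orientations are given as a unit quaternion [x, y, z, w].
In Python, from rig import ctrl, cams gives the robot as it stands.
- The arm moves only by the tool move_arm, never from a script. Its arguments are lists of equal length, an entry for each row: "offset": the shift along the world's x, y, z in units of 30 mm (1.0 is 30 mm), a list of three; "yaw": the turn about the world's z in units of 6 degrees (1.0 is 6 degrees); "jaw": the finger opening in mm, from 0 to 91.8. A call has 1 to 20 rows; each row is the pose to reach, as a shift and turn from the pose commanded when the call began; what a row does not reach only later rows make up. A row lasts 1/12 s, in which the tool goes at most 41.7 mm and 7.16 degrees, less where a joint would pass 70% of its speed; a pose out of reach is approached as far as the arm can. A call with a gripper value outside its range is refused whole. The fingers move at their own pace and stop on an object; the grip force is fixed at half the most. Time passes only in rows, so rows that repeat a pose let the fingers close. It gives the time, the measured TCP pose, the force, the opening and the grip force at its end, in the units of the state.
- ctrl.get_state(): the state, without advancing time (a new reading comes with each control period).
- cams.capture(name): name is "side" or "top" or "wrist"; returns the picture (480x640x3 uint8, blue, green, red); there is no depth.
- cams.camera_model(name): a dict with "mtx" (3x3 intrinsics, pixels), "position" and "rotation" of the camera in the world. Camera axes: x right, y up, looking along -z (the intrinsics and any distortion apply to the point x, -y, -z); pixel columns grow to the right and rows downward; lengths in m; the calibration is good to about 2 mm. A picture is of the moment at which its call begins: read the wrist's pose just before it. camera_model takes no time and is no camera call; for the wrist camera it gives the pose at the moment of the call.
- ctrl.close_job(): hands the job in; it is judged then, once.
The state is a dict: "time_s": time; "joint_pos": joint angles; "joint_vel": joint speeds; "tau": joint torques, N m; "eef_pos": TCP position; "tool_rot": TCP orientation; "ft_force": force on the tool from outside, world axes, zero at the start; "moment": the same for the moment, N m; "gripper_width": opening from 0.0 (shut) to 1.0 (fully open); "gripper_force": force on a finger pad.
Only numpy, scipy, OpenCV 4.12 (cv2) and the standard library are available. Lean on these libraries where they do the work, as an engineer would, in place of code of your own. Each camera call takes 0.05 s, during which the arm holds its last target. There are 200 camera calls.

TASK

Put the chrome extension bar away upright in one of the two black latch clips in the red tray: push it straight down until it is fully home past the spring latch, then pull it straight up with about 10 newtons for a second to check that the latch keeps it. One of the two clips is worn and lets go; if the bar comes out, use the other clip and check it there. Leave the bar standing latched in the clip that held, never push or pull the bar with more than about 20 newtons, and leave everything else where it is.

Things in the scene. Friction and masses are not known exactly. Their poses are not given: they have to be found in the camera images.
- bar: Loose chrome extension bar, 0.11-0.21 kg, 115 mm long, upright in the wooden block. Origin: centre of its lower end; z up along it. Going up: cone, 6 to 15 mm diameter, at 0-10 mm; 15 mm lip at 10-14; 8 mm groove at 14-27; 15 mm shaft at 27-85; 22 mm collar at 85-115 mm, the place to grip (TCP about 98 mm above the origin).
- stand: Fixed plain wooden block, 70 x 70 x 36 mm, with one upright 18 mm hole in its middle, 28 mm deep, in which the bar stands. Origin: centre of its underside, on the table.
- tray: Fixed shallow red steel tray, 120 x 300 x 18 mm, 3 mm walls and floor. Origin: centre of its underside; its y axis runs along its length.
- clip_a: Fixed black plastic latch clip, 46 x 46 x 40 mm, one of two alike, 160 mm apart in the tray. Origin: centre of its underside; z up. Upright 17 mm hole in its top, 35 mm deep: a bar fully home has its origin 5 mm above the clip's. Two 4 mm thick steel spring pawls, mid-height 24 mm above the origin, reach into the hole from +y and -y and snap over the bar's lip.
- clip_b: The other clip, same look, size and origin; one of the two, unseen, is worn. Pushing past the pawls takes up to about 12 N (less if worn); they snap in about 3 mm above the hole's floor. Latched, the bar has some 3 mm of free play up and down, then the sound clip stops it, giving under 1 mm at 10 N; from the worn clip it pulls out at under 6 N.
- socket_large: Loose chrome socket, 28 mm diameter, 38 mm tall, standing in the tray between the clips; bystander. Origin: centre of its underside.
- socket_small: Loose chrome socket, 20 mm diameter, 26 mm tall, standing in the tray between the clips; bystander. Origin: centre of its underside.
- chock: Loose yellow plastic stepped wheel chock, 160 x 75 x 84 mm; bystander on the far side. Origin: centre of its underside.
- brush: Loose grey vent brush, 180 mm long, 26 mm high, lying crosswise near the robot; bystander. Origin: on the table under it.
- wrench: Loose steel wrench, 200 mm long, flat on the table to the left; bystander.
- plug_box: Loose closed cardboard box, 90 x 55 x 30 mm, on the far side; bystander. Origin: centre of its underside.
- tin: Loose closed aluminium tin, 64 mm diameter, 110 mm tall, far left; bystander. Origin: centre of its underside.
Not all that is in view belongs to the job. There is more than one size of the bar; the one meant has the size given above. What is shaped like the clip_b but green is not meant.

How it is judged:
On the way, in this order (a step that is already met when the one before it is completed fails the run):
1. the bar is pushed fully home in either clip (its lower end within 1.5 mm of the hole's floor) (((horizontal distance between bar and clip_a below 0.004 m and z of bar in the frame of clip_a below 0.0065 m and angle between bar's own z axis and vertical below 0.12 rad) or (horizontal distance between bar and clip_b below 0.004 m and z of bar in the frame of clip_b below 0.0065 m and angle between bar's own z axis and vertical below 0.12 rad))), for 0.1 s.
2. the bar, still latched in a clip, is pulled up against its latch with 6.5 to 16 N for half a second (raised 1.5 to 5.5 mm off the hole's floor, upright) (((horizontal distance between bar and clip_a below 0.004 m and z of bar in the frame of clip_a between 0.0065 and 0.0105 m and angle between bar's own z axis and vertical below 0.12 rad and contact force between bar and clip_a between 6.5 and 16 N) or (horizontal distance between bar and clip_b below 0.004 m and z of bar in the frame of clip_b between 0.0065 and 0.0105 m and angle between bar's own z axis and vertical below 0.12 rad and contact force between bar and clip_b between 6.5 and 16 N))), for 0.5 s.
At the end, for the whole second after the job is handed in: The bar stands released and at rest in the clip that held it: centred within 4 mm, its lower end no more than 5.5 mm above the floor of the hole, tilted less than 0.12 rad (((horizontal distance between bar and clip_a below 0.004 m and z of bar in the frame of clip_a below 0.0105 m) or (horizontal distance between bar and clip_b below 0.004 m and z of bar in the frame of clip_b below 0.0105 m)) and angle between bar's own z axis and vertical below 0.12 rad and linear speed of bar below 0.02 m/s and contact force between the fingers and bar below 0.05 N); the robot touches nothing.
It fails at once if the bar is pushed or pulled in a clip with more than 25 N (contact force between bar and clip_a above 25 N or contact force between bar and clip_b above 25 N).
It fails at once if a bystander is moved more than 25 mm (distance of any of socket_large, socket_small, chock, brush, wrench, plug_box, tin from where it was at the start of the episode above 0.025 m).
It also fails if it takes over 72 s, if anything falls off the work surface, if the arm or the gripper's body presses on something with over 40 N, if the wrist force passes 120 N, or if a joint passes its speed limit or range.

## Working session

There is one attempt and no reset: what is moved stays moved. The work goes in short steps, Python scripts to look and compute and a tool call to move; the robot and the scene stay as the last step left them, time stands still between calls to the robot, and variables do not carry over. Pictures are saved under pics/ and viewed, at most 10 in all, crops included, and the job is handed in when it is done.

Besides the shell and the picture viewer there is one more tool, called after "Request:" as name([rows], argument=value, ...), one row to a line, values as JSON. move_arm: Moves the arm, as the interface text tells. Its arguments: {"type":"object","properties":{"offset":{"type":"array","items":{"type":"array","items":{"type":"number"}}},"yaw":{"type":"array","items":{"type":"number"}},"jaw":{"type":"array","items":{"type":"number"}}},"required":["offset","yaw","jaw"]}

```bash
ls; mkdir -p pics; python3 - <<'E'
from rig import ctrl,cams
import cv2
s=ctrl.get_state();print(s)
for n in("top","side"):
    m=cams.camera_model(n);print(n,m);cv2.imwrite(f"pics/{n}0.png",cams.capture(n))
E
```

```text
pics
{'time_s': 0.0, 'joint_pos': array([-1.37404966e+00,  3.42731898e-01,  1.52502891e+00,  1.59591253e-05,
        1.27539066e+00, -1.46001503e-01]), 'joint_vel': array([-0.00020303, -0.00148995,  0.00068636,  0.00091059, -0.00113884,
        0.00126879]), 'tau': array([-4.74817516e-04, -4.31244600e+01, -2.44220763e+01,  7.14959647e-02,
        5.58614067e-02, -1.14956806e-04]), 'eef_pos': array([ 0.17638956, -0.49407681,  0.24483603]), 'tool_rot': array([ 9.85351463e-01,  1.70534120e-01, -1.21436983e-05, -7.79345951e-04]), 'ft_force': array([-0.47838908,  0.08693965,  0.15404513]), 'moment': array([ 0.0194091 , -0.03550641,  0.01671556]), 'gripper_force': 0.0, 'gripper_width': 0.9999010217660204}
top {'mtx': array([[577.66382911,   0.        , 312.03320327],
       [  0.        , 577.66382911, 225.81599202],
       [  0.        ,   0.        ,   1.        ]]), 'position': array([0.35939407, 0.09605403, 1.10359874]), 'rotation': array([ 0.06847258, -0.06786039, -0.70294662,  0.70467902])}
side {'mtx': array([[564.13793993,   0.        , 318.70235174],
       [  0.        , 564.13793993, 235.13781988],
       [  0.        ,   0.        ,   1.        ]]), 'position': array([0.26869777, 0.8206355 , 0.58645896]), 'rotation': array([-0.09892258,  0.4575066 ,  0.86767246, -0.16747102])}
```

View pics/top0.png

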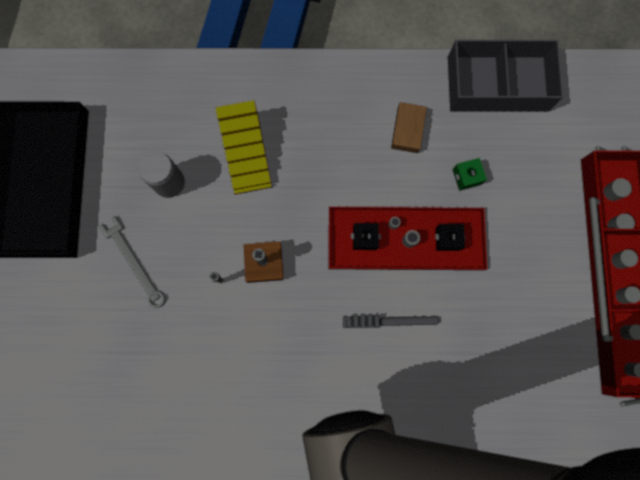

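View pics/side0.png

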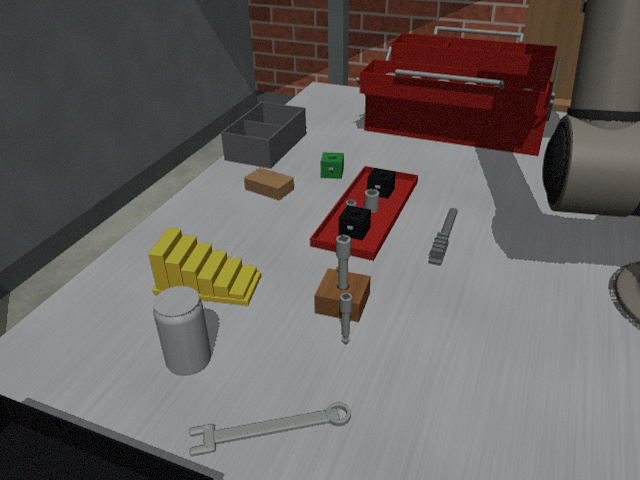

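The top view shows the wooden block with the bar at about (260,255). A smaller loose bar stands at (216,277). The tray spans (330-487, 207-269), with clips at (366,236) and (450,237). The side view agrees. I'll zoom in on both.

```bash
cat > h.py <<'E'
import numpy as np,cv2
from scipy.spatial.transform import Rotation as R
from rig import ctrl,cams
def ray(m,u,v):
    K=m["mtx"];d=np.array([(u-K[0,2])/K[0,0],-(v-K[1,2])/K[1,1],-1.])
    return np.array(m["position"]),R.from_quat(m["rotation"]).apply(d)
def onz(m,u,v,z):
    p,d=ray(m,u,v);return p+d*(z-p[2])/d[2]
def proj(m,P):
    c=R.from_quat(m["rotation"]).inv().apply(np.array(P)-m["position"]);K=m["mtx"]
    return K[0,0]*c[0]/-c[2]+K[0,2],K[1,1]*-c[1]/-c[2]+K[1,2]
def tri(a,b):
    (p,d),(q,e)=a,b;t=np.linalg.lstsq(np.c_[d,-e],q-p,rcond=None)[0]
    x,y=p+t[0]*d,q+t[1]*e;return (x+y)/2,np.linalg.norm(x-y)
E
python3 - <<'E'
from h import *
T=cams.camera_model("top");t=cv2.imread("pics/top0.png");s=cv2.imread("pics/side0.png")
h=cv2.cvtColor(t,cv2.COLOR_BGR2HSV)
def blob(mask,roi,z,name):
    x0,y0,x1,y1=roi;m=np.zeros_like(mask);m[y0:y1,x0:x1]=mask[y0:y1,x0:x1]
    c=max(cv2.findContours(m,0,2)[0],key=cv2.contourArea);(u,v),wh,a=cv2.minAreaRect(c)
    print(name,(round(u,1),round(v,1)),wh,a,onz(T,u,v,z))
red=cv2.inRange(h,(0,120,60),(8,255,255))|cv2.inRange(h,(172,120,60),(180,255,255))
blob(red,(310,190,510,290),.012,"tray")
blk=cv2.inRange(h,(0,0,0),(180,255,45))
blob(blk,(345,215,385,258),.043,"clipL");blob(blk,(430,215,470,258),.043,"clipR")
wood=cv2.inRange(h,(5,80,60),(20,255,255));blob(wood,(235,230,295,290),.036,"stand")
cv2.imwrite("pics/z.png",np.vstack([np.hstack([cv2.resize(t[235:295,205:285],(400,300),interpolation=2),cv2.resize(s[225:300,300:400],(400,300),interpolation=2)]),np.hstack([cv2.resize(t[210:270,340:420],(400,300),interpolation=2),cv2.resize(t[210:270,410:490],(400,300),interpolation=2)])]))
E
```

```text
tray (407.5, 238.0) (62.0, 157.0) 90.0 [ 0.54948024 -0.08582828  0.012     ]
clipL (366.0, 236.0) (26.0, 26.0) 90.0 [ 0.54767913 -0.00341551  0.043     ]
clipR (450.5, 236.5) (27.0, 29.0) 90.0 [ 0.54711252 -0.16087896  0.043     ]
stand (262.4, 261.1) (37.737945556640625, 37.841148376464844) 86.05481719970703 [0.50102909 0.18953754 0.036     ]
```

View pics/z.png

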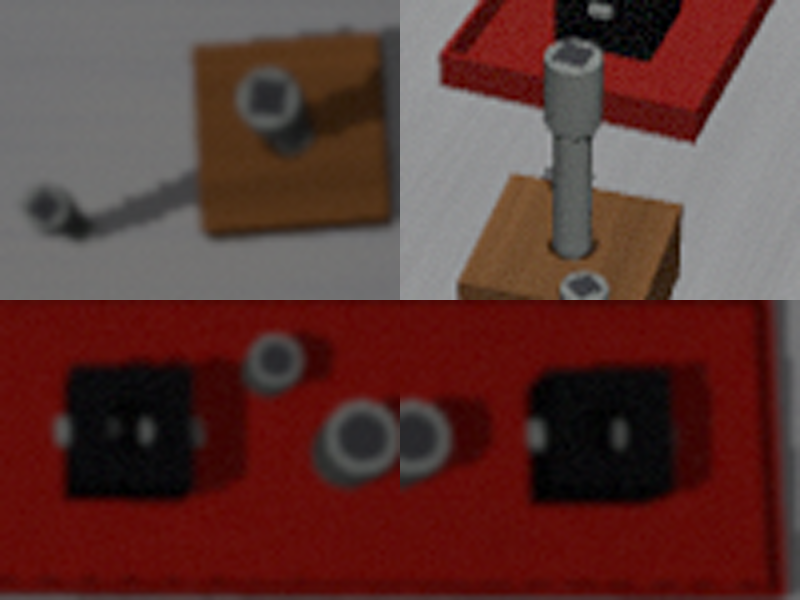

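Zoomed in, the bar's top is at about (258.6,254.6) in the top view and (343.3,238.3) in the side view. The small bar is at (214.6,276.6) and (346,296.8). Pawls show on the ±y sides of both clips.

```bash
python3 - <<'E'
from h import *
T=cams.camera_model("top");S=cams.camera_model("side")
for n,a,b in(("bar",(258.6,254.6),(343.3,238.3)),("small",(214.6,276.6),(346,296.8))): print(n,tri(ray(T,*a),ray(S,*b)))
print(onz(T,258.6,254.6,.123))
w=cams.camera_model("wrist");s=ctrl.get_state()
r=R.from_quat(s["tool_rot"]);print("cam in tool",r.inv().apply(w["position"]-s["eef_pos"]),(r.inv()*R.from_quat(w["rotation"])).as_matrix().round(3),w["mtx"])
E
```

```text
bar (array([0.50036204, 0.18845498, 0.12343088]), np.float64(0.0005145580817181999))
small (array([0.46637483, 0.26869229, 0.0870599 ]), np.float64(0.00031657650968522024))
[0.50067679 0.18855964 0.123     ]
cam in tool [ 0.07526187 -0.00037779 -0.13803022] [[-0.     0.96   0.278]
 [ 1.     0.     0.001]
 [ 0.001  0.278 -0.96 ]] [[417.74197121   0.         312.08847764]
 [  0.         417.74197121 238.52871552]
 [  0.           0.           1.        ]]
```

Request:
move_arm([
  [12.4,13.7,-1],
  [12.4,13.7,-1],
  [12.4,13.7,-1],
  [12.4,13.7,-1],
  [12.4,13.7,-1],
  [12.4,13.7,-1],
  [12.4,13.7,-1],
  [12.4,13.7,-1],
  [12.4,13.7,-1],
  [12.4,13.7,-1],
  [12.4,13.7,-1],
  [12.4,13.7,-1],
  [12.4,13.7,-1],
  [12.4,13.7,-1],
  [12.4,13.7,-1],
  [12.4,13.7,-1],
  [12.4,13.7,-1],
  [12.4,13.7,-1],
  [12.4,13.7,-1],
  [12.4,13.7,-1],
], yaw=[11.73,11.73,11.73,11.73,11.73,11.73,11.73,11.73,11.73,11.73,11.73,11.73,11.73,11.73,11.73,11.73,11.73,11.73,11.73,11.73], jaw=[60,60,60,60,60,60,60,60,60,60,60,60,60,60,60,60,60,60,60,60])

```text
time_s: 1.77
eef_pos: [0.548, -0.0845, 0.2158]
tool_rot: [0.708, 0.707, 0.0, 0.0]
ft_force: [0.2, -0.2, -0.5]
gripper_width: 0.653
gripper_force: 0.0
```

```bash
python3 - <<'E'
from h import *
import pickle
W=cams.camera_model("wrist");im=cams.capture("wrist");cv2.imwrite("pics/w1.png",im);pickle.dump(W,open("w1.pkl","wb"))
for y in(-.0034,-.1634): print(proj(W,(.548,y,.043)))
print(ctrl.get_state()["eef_pos"])
E
```

```text
(np.float64(311.88775269210316), np.float64(109.51463000300163))
(np.float64(312.22707097434585), np.float64(314.3274598944038))
[ 0.54813393 -0.08433329  0.21580439]
```

View pics/w1.png

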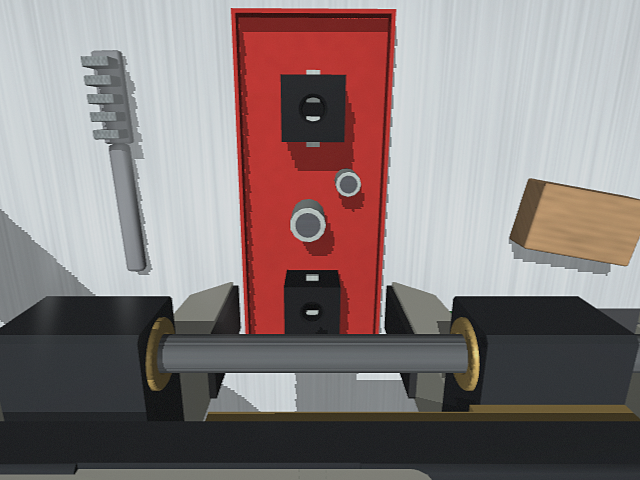

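The wrist view shows both clips: the left clip's hole at (313,107) and the right clip's at (312,312). I'll refine both with a dark-blob fit.

```bash
python3 - <<'E'
from h import *
import pickle
W=pickle.load(open("w1.pkl","rb"));g=cv2.cvtColor(cv2.imread("pics/w1.png"),6)
print(g[107,290:336:2],g[85:132:2,313],g[312,290:336:2],g[282:334:2,312])
# top face of clips
for (x0,y0,x1,y1) in((270,60,360,155),(275,262,350,334)):
    m=np.zeros_like(g);m[y0:y1,x0:x1]=((g<70)[y0:y1,x0:x1])*255
    c=max(cv2.findContours(m,0,2)[0],key=cv2.contourArea);print(cv2.boundingRect(c))
    h=np.zeros_like(g);u0,v0=((313,107),(312,312))[y0>200]
    k=((g<28)|(g>70))[v0-18:v0+18,u0-18:u0+18];h[v0-18:v0+18,u0-18:u0+18]=k*255
    c=max(cv2.findContours(h,0,2)[0],key=cv2.contourArea);x,y,w,hh=cv2.boundingRect(c);print("hole",x,y,w,hh,onz(W,x+w/2-.5,y+hh/2-.5,.043))
E
```

```text
[40 40 40 44 38 31 23 34 29 31 29 33 32 32 29 32 33 24 31 43 40 42 41] [ 43  41  43  43  37  24  71 127 134  25  27  26  29  31  32  12 205 196
  56  32  41  40  40  42] [ 33  35  33  37  36  26  21  18 145 188 184 183 183 192  83  21  25  31
  35  36  34  35  36] [ 19  23  20  37  35  39  36  38  37  36  27  23  19   9 149 183 175  14
  24  21  36  36  36  34  37  36]
(280, 74, 75, 81)
hole 299 94 26 29 [ 0.5477263  -0.00237124  0.043     ]
(284, 270, 65, 64)
hole 300 302 23 19 [ 0.54700383 -0.16041768  0.043     ]
```

Request:
move_arm([
  [-1.58,9.05,0],
  [-1.58,9.05,0],
  [-1.58,9.05,0],
  [-1.58,9.05,0],
  [-1.58,9.05,0],
  [-1.58,9.05,0],
  [-1.58,9.05,0],
  [-1.58,9.05,0],
  [-1.58,9.05,0],
  [-1.58,9.05,0],
  [-1.58,9.05,0],
  [-1.58,9.05,0],
], yaw=[0,0,0,0,0,0,0,0,0,0,0,0], jaw=[60,60,60,60,60,60,60,60,60,60,60,60])

```text
time_s: 2.82
eef_pos: [0.5015, 0.1866, 0.2156]
tool_rot: [0.708, 0.706, -0.0, 0.0]
ft_force: [-0.9, 0.7, 0.6]
gripper_width: 0.652
gripper_force: 0.0
```

```bash
python3 - <<'E'
from h import *
import pickle
W=cams.camera_model("wrist");im=cams.capture("wrist");cv2.imwrite("pics/w2.png",im);pickle.dump(W,open("w2.pkl","wb"))
print(proj(W,(.5005,.1885,.123)),ctrl.get_state()["eef_pos"])
E
```

```text
(np.float64(310.37836325748265), np.float64(250.05807989446913)) [0.50147021 0.18677093 0.21556807]
```

View pics/w2.png

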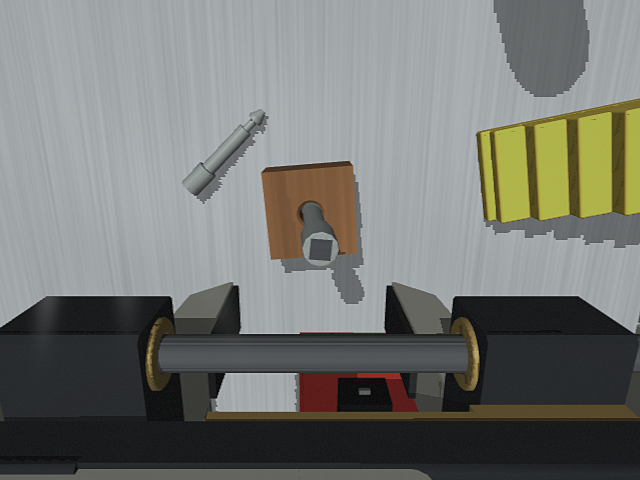

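The bar's top is at (320,249), about 5 mm further +x than I predicted. The loose small bar now lies flat at (225,150). It was falling at the start. The bar may have leaned in its 18 mm hole, so I'll re-measure.

```bash
python3 - <<'E'
from h import *
import pickle
W=pickle.load(open("w2.pkl","rb"))
print("wrist top",onz(W,320,248.5,.123),"hole",onz(W,311,211,.036))
for u,v in((262,164),(352,163),(357,254),(272,258)): print(onz(W,u,v,.036))
S=cams.camera_model("side");s=cams.capture("side");T=cams.camera_model("top");t=cams.capture("top")
for p in((.5005,.1885,.123),(.506,.1885,.123)): print(proj(S,p),proj(T,p))
cv2.imwrite("pics/s2.png",np.hstack([cv2.resize(s[215:315,290:420],(400,308),interpolation=2),cv2.resize(t[225:295,215:305],(400,308),interpolation=2)]))
E
```

```text
wrist top [0.50606971 0.18943574 0.123     ] hole [0.50060474 0.19255823 0.036     ]
[0.46382535 0.22875974 0.036     ]
[0.53153824 0.22937259 0.036     ]
[0.53730339 0.15735575 0.036     ]
[0.46921327 0.15410315 0.036     ]
(np.float64(343.02367752414716), np.float64(238.50658766362045)) (np.float64(258.6327199108276), np.float64(254.70235838230047))
(np.float64(339.4661898353489), np.float64(237.7405867945842)) (np.float64(258.69770604633925), np.float64(251.52392940276))
```

View pics/s2.png

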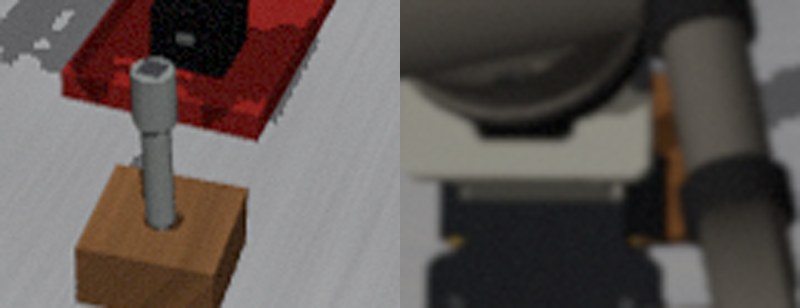

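The side view now puts the bar's top at (339.7,237.1). It has leaned about 5 mm to +x, and the closing fingers, which move along x, will straighten it. Next I grasp at the stand's centre.

Request:
move_arm([
  [0,0.1,-1],
  [0,0.1,-2],
  [0,0.1,-3],
  [0,0.1,-3.65],
  [0,0.1,-3.65],
  [0,0.1,-3.65],
  [0,0.1,-3.65],
  [0,0.1,-3.65],
  [0,0.1,-3.65],
  [0,0.1,-3.65],
  [0,0.1,-3.65],
  [0,0.1,-3.65],
  [0,0.1,-3.65],
  [0,0.1,-3.65],
], yaw=[0,0,0,0,0,0,0,0,0,0,0,0,0,0], jaw=[60,60,60,60,60,60,50,40,30,20,15,15,15,15])

```text
time_s: 4.13
eef_pos: [0.501, 0.1911, 0.1063]
tool_rot: [0.707, 0.707, 0.0, 0.0]
ft_force: [-2.1, 0.1, 3.7]
gripper_width: 0.234
gripper_force: 30.0
```

Request:
move_arm([
  [0,0,0.3],
  [0,0,0.8],
  [0,0,1.5],
  [0,0,2.3],
  [0,0,2.3],
  [0.7,-2,2.3],
  [1.55,-4,2.3],
  [1.55,-5,2.3],
  [1.55,-6.4,2.3],
  [1.55,-6.4,2.3],
  [1.55,-6.4,2.3],
  [1.55,-6.4,2.3],
], yaw=[0,0,0,0,0,0,0,0,0,0,0,0], jaw=[15,15,15,15,15,15,15,15,15,15,15,15])

```text
time_s: 5.13
eef_pos: [0.5473, -0.0026, 0.1741]
tool_rot: [0.708, 0.706, -0.0, -0.001]
ft_force: [0.8, -0.3, -2.4]
gripper_width: 0.238
gripper_force: 30.0
```

```bash
python3 - <<'E'
from h import *
import pickle
s=ctrl.get_state();e=s["eef_pos"];print(e,s["ft_force"])
W=cams.camera_model("wrist");w=cams.capture("wrist");S=cams.camera_model("side");im=cams.capture("side")
pickle.dump((W,S),open("w3.pkl","wb"))
cv2.imwrite("pics/w3.png",w);cv2.imwrite("pics/s3.png",im)
tip=e-[0,0,.098];print("tip wrist",proj(W,tip),"side",proj(S,tip),"top",proj(W,e+[0,0,.017]),proj(S,e+[0,0,.017]))
u,v=map(int,proj(S,tip));u2,v2=map(int,proj(W,tip))
cv2.imwrite("pics/c3.png",np.hstack([cv2.resize(im[v-70:v+30,u-50:u+50],(400,400),interpolation=2),cv2.resize(w[max(0,v2-120):max(0,v2-120)+200,u2-100:u2+100],(400,400),interpolation=2)]));print((u-50,v-70),(u2-100,max(0,v2-120)))
E
```

```text
[ 0.54729148 -0.00264888  0.17414066] [ 0.78184207 -0.3487688  -2.37711176]
tip wrist (np.float64(312.34148596256665), np.float64(250.3733121355402)) side (np.float64(355.6188107025002), np.float64(197.95944313842446)) top (np.float64(311.85220046823247), np.float64(356.93303514847076)) (np.float64(356.8857831978546), np.float64(138.2566729802595))
(305, 127) (212, 130)
```

View pics/c3.png

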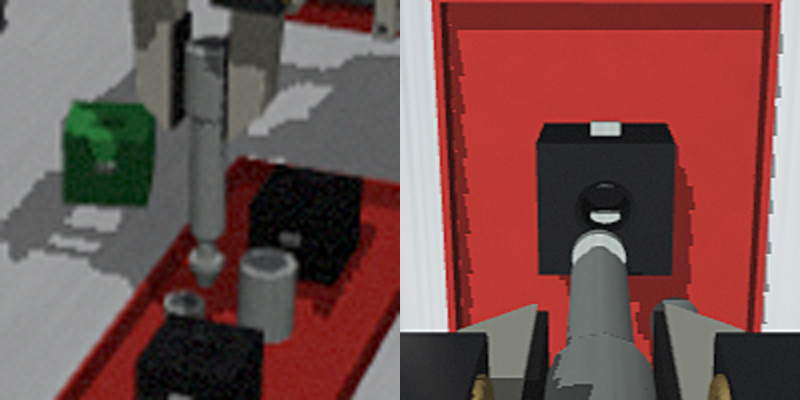

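```bash
python3 - <<'E'
from h import *
import pickle
W,S=pickle.load(open("w3.pkl","rb"));e=np.array([.54729,-.00265,.17414])
for dz in(.010,.014): print("lip edge",proj(W,e+[0,.0075,-.098+dz]))
print("hole A",proj(W,(.5477,-.0024,.043)),proj(W,(.5477,.0061,.043)))
g=cv2.cvtColor(cv2.imread("pics/w3.png"),6)
print("col312 rows210-260",[int(x) for x in g[210:262:2,314]]);
for r in(232,248,256): print(r,[int(x) for x in g[r,290:340:2]])
# faces of the clip top
for r in(205,215): print([int(x) for x in g[r,274:284]],[int(x) for x in g[r,344:354]])
print([int(x) for x in g[188:206,295]],[int(x) for x in g[260:272,290]])
print("face",onz(W,278,201,.043),onz(W,349,266,.043))
S3=[proj(S,e+[d,0,-.098]) for d in(0,.002)];print(S3)
E
```

```text
lip edge (np.float64(312.2691788938504), np.float64(243.11250562294748))
lip edge (np.float64(312.25792401281177), np.float64(245.1828246542235))
hole A (np.float64(313.0200451299105), np.float64(234.9399375928553)) (np.float64(312.98241183475886), np.float64(222.5989135452103))
col312 rows210-260 [38, 38, 38, 39, 40, 30, 87, 24, 28, 27, 28, 31, 6, 99, 194, 205, 20, 11, 97, 189, 184, 194, 87, 104, 105, 106]
232 [39, 39, 37, 39, 40, 21, 24, 17, 11, 18, 30, 30, 31, 32, 30, 23, 19, 17, 23, 33, 36, 38, 40, 40, 38]
248 [36, 37, 35, 38, 39, 33, 95, 129, 202, 192, 195, 195, 189, 186, 100, 72, 34, 38, 39, 36, 40, 37, 36, 36, 37]
256 [39, 37, 39, 32, 122, 193, 193, 166, 108, 112, 113, 113, 104, 93, 142, 194, 192, 133, 35, 38, 37, 38, 39, 37, 40]
[95, 96, 96, 96, 98, 88, 57, 36, 41, 41] [38, 40, 37, 39, 36, 50, 57, 80, 98, 94]
[94, 96, 94, 96, 98, 90, 57, 35, 39, 39] [40, 39, 38, 39, 35, 54, 64, 62, 59, 55]
[97, 99, 105, 59, 21, 25, 24, 20, 23, 23, 25, 26, 22, 26, 43, 40, 40, 39] [37, 38, 39, 39, 38, 37, 34, 65, 102, 97, 96, 92]
face [0.52486881 0.02070907 0.043     ] [ 0.5722295  -0.02451606  0.043     ]
[(np.float64(355.6197988071799), np.float64(197.95961038019698)), (np.float64(354.5573862506482), np.float64(197.7588429081547))]
```

Request:
move_arm([
  [0.06,0.03,0],
  [0.06,0.03,0],
  [0.06,0.03,-0.4],
  [0.06,0.03,-0.8],
  [0.06,0.03,-1.0],
  [0.06,0.03,-1.1],
  [0.06,0.03,-1.2],
  [0.06,0.03,-1.3],
  [0.06,0.03,-1.3],
  [0.06,0.03,-1.3],
  [0.06,0.03,-1.3],
  [0.06,0.03,-1.3],
], yaw=[0,0,0,0,0,0,0,0,0,0,0,0], jaw=[15,15,15,15,15,15,15,15,15,15,15,15])

```text
time_s: 6.23
eef_pos: [0.5496, -0.0002, 0.1364]
tool_rot: [0.707, 0.707, 0.0, 0.0]
ft_force: [-0.2, -0.4, -2.8]
gripper_width: 0.231
gripper_force: 30.0
```

Request:
move_arm([
  [0,-0.03,-0.1],
  [0,-0.03,-0.2],
  [0,-0.03,-0.3],
  [0,-0.03,-0.4],
  [0,-0.03,-0.4],
  [0,-0.03,-0.4],
  [0,-0.03,-0.4],
], yaw=[0,0,0,0,0,0,0], jaw=[15,15,15,15,15,15,15])

```text
time_s: 6.82
eef_pos: [0.5494, -0.001, 0.124]
tool_rot: [0.707, 0.707, -0.0, -0.0]
ft_force: [0.5, 0.5, -1.9]
gripper_width: 0.231
gripper_force: 30.0
```

Request:
move_arm([
  [0,0,-0.1],
  [0,0,-0.2],
  [0,0,-0.2],
  [0,0,-0.2],
  [0,0,-0.2],
], yaw=[0,0,0,0,0], jaw=[15,15,15,15,15])

```text
time_s: 7.23
eef_pos: [0.5495, -0.001, 0.118]
tool_rot: [0.707, 0.707, 0.0, 0.0]
ft_force: [1.5, -0.6, -1.7]
gripper_width: 0.233
gripper_force: 30.0
```

Request:
move_arm([
  [0,0,-0.05],
  [0,0,-0.1],
  [0,0,-0.15],
  [0,0,-0.2],
  [0,0,-0.2],
  [0,0,-0.2],
], yaw=[0,0,0,0,0,0], jaw=[15,15,15,15,15,15])

```text
time_s: 7.73
eef_pos: [0.5491, -0.0009, 0.1116]
tool_rot: [0.707, 0.707, -0.0, -0.0]
ft_force: [1.8, -0.6, -3.7]
gripper_width: 0.233
gripper_force: 30.0
```

Request:
move_arm([
  [0,0,-0.03],
  [0,0,-0.06],
  [0,0,-0.08],
  [0,0,-0.08],
], yaw=[0,0,0,0], jaw=[15,15,15,15])

```text
time_s: 8.07
eef_pos: [0.549, -0.0008, 0.1093]
tool_rot: [0.707, 0.707, -0.0, -0.0]
ft_force: [0.7, 0.1, -2.1]
gripper_width: 0.234
gripper_force: 30.0
```

Request:
move_arm([
  [0,0,-0.03],
  [0,0,-0.06],
  [0,0,-0.08],
  [0,0,-0.08],
], yaw=[0,0,0,0], jaw=[15,15,15,15])

```text
time_s: 8.4
eef_pos: [0.5492, -0.0009, 0.107]
tool_rot: [0.707, 0.707, -0.0, -0.0]
ft_force: [0.9, -0.2, -3.1]
gripper_width: 0.234
gripper_force: 30.0
```

Request:
move_arm([
  [0,0,-0.02],
  [0,0,-0.04],
  [0,0,-0.05],
  [0,0,-0.05],
], yaw=[0,0,0,0], jaw=[15,15,15,15])

```text
time_s: 8.73
eef_pos: [0.5496, -0.001, 0.1063]
tool_rot: [0.707, 0.707, 0.0, 0.0]
ft_force: [-1.2, 0.2, 3.9]
gripper_width: 0.235
gripper_force: 30.0
```

Request:
move_arm([
  [0,0,-0.02],
  [0,0,-0.02],
  [0,0,-0.02],
], yaw=[0,0,0], jaw=[15,15,15])

```text
time_s: 8.98
eef_pos: [0.5498, -0.0011, 0.1062]
tool_rot: [0.707, 0.707, 0.0, 0.001]
ft_force: [-2.8, -0.3, 7.7]
gripper_width: 0.231
gripper_force: 30.0
```

Request:
move_arm([
  [0,0,0.04],
  [0,0,0.08],
  [0,0,0.12],
  [0,0,0.14],
  [0,0,0.14],
  [0,0,0.14],
], yaw=[0,0,0,0,0,0], jaw=[15,15,15,15,15,15])

```text
time_s: 9.48
eef_pos: [0.5493, -0.001, 0.1091]
tool_rot: [0.707, 0.707, -0.0, -0.0]
ft_force: [-0.6, -0.3, -2.8]
gripper_width: 0.233
gripper_force: 30.0
```

Request:
move_arm([
  [0,0,0.01],
  [0,0,0.02],
  [0,0,0.03],
  [0,0,0.04],
  [0,0,0.04],
  [0,0,0.04],
], yaw=[0,0,0,0,0,0], jaw=[15,15,15,15,15,15])

```text
time_s: 9.98
eef_pos: [0.549, -0.0009, 0.1098]
tool_rot: [0.707, 0.707, -0.0, -0.001]
ft_force: [1.6, -0.5, -13.1]
gripper_width: 0.231
gripper_force: 30.0
```

Request:
move_arm([
  [0,0,0],
  [0,0,0],
  [0,0,0],
  [0,0,0],
  [0,0,0],
  [0,0,0],
  [0,0,0],
  [0,0,0],
  [0,0,0],
  [0,0,0],
  [0,0,0],
  [0,0,0],
], yaw=[0,0,0,0,0,0,0,0,0,0,0,0], jaw=[15,15,15,15,15,15,15,15,15,15,15,15])

```text
time_s: 10.98
eef_pos: [0.5489, -0.0009, 0.11]
tool_rot: [0.707, 0.707, -0.0, -0.001]
ft_force: [2.0, 1.1, -25.0]
gripper_width: 0.233
gripper_force: 30.0
```

The force is ramping because the controller integrates, so I'm easing off straight away.

Request:
move_arm([
  [0,0,-0.06],
  [0,0,-0.06],
  [0,0,-0.06],
], yaw=[0,0,0], jaw=[15,15,15])

```text
time_s: 11.23
eef_pos: [0.5495, -0.001, 0.1097]
tool_rot: [0.707, 0.707, 0.0, 0.0]
ft_force: [-0.7, 0.0, -11.0]
gripper_width: 0.232
gripper_force: 30.0
```

Request:
move_arm([
  [0,0,0.02],
  [0,0,0.02],
  [0,0,0.02],
  [0,0,0.02],
], yaw=[0,0,0,0], jaw=[15,15,15,15])

```text
time_s: 11.57
eef_pos: [0.5495, -0.001, 0.1097]
tool_rot: [0.707, 0.707, 0.0, 0.0]
ft_force: [-1.0, -0.0, -12.0]
gripper_width: 0.235
gripper_force: 30.0
```

Request:
move_arm([
  [0,0,0.005],
  [0,0,0.005],
  [0,0,0.005],
  [0,0,0.005],
], yaw=[0,0,0,0], jaw=[15,15,15,15])

```text
time_s: 11.9
eef_pos: [0.5495, -0.001, 0.1097]
tool_rot: [0.707, 0.707, 0.0, 0.0]
ft_force: [-0.4, 1.2, -10.8]
gripper_width: 0.232
gripper_force: 30.0
```

Request:
move_arm([
  [0,0,0],
  [0,0,0],
  [0,0,0],
  [0,0,0],
  [0,0,0],
], yaw=[0,0,0,0,0], jaw=[15,15,15,15,15])

```text
time_s: 12.32
eef_pos: [0.5495, -0.001, 0.1096]
tool_rot: [0.707, 0.707, 0.0, 0.0]
ft_force: [-1.3, 0.7, -10.0]
gripper_width: 0.237
gripper_force: 30.0
```

Request:
move_arm([
  [0,0,-0.03],
  [0,0,-0.06],
  [0,0,-0.07],
  [0,0,-0.07],
  [0,0,-0.07],
], yaw=[0,0,0,0,0], jaw=[15,15,15,15,15])

```text
time_s: 12.73
eef_pos: [0.55, -0.0011, 0.108]
tool_rot: [0.707, 0.707, 0.001, 0.001]
ft_force: [-0.0, 0.1, -2.1]
gripper_width: 0.235
gripper_force: 30.0
```

Now open the fingers a little at a time and rise clear.

Request:
move_arm([
  [0,0,0],
  [0,0,0],
  [0,0,0],
  [0,0,0],
  [0,0,0],
  [0,0,0],
  [0,0,0.5],
  [0,0,1],
  [0,0,2],
  [0,0,3],
  [0,0,4],
  [0,0,4],
  [0,0,4],
  [0,0,4],
], yaw=[0,0,0,0,0,0,0,0,0,0,0,0,0,0], jaw=[26,34,42,50,60,60,60,60,60,60,60,60,60,60])

```text
time_s: 13.9
eef_pos: [0.549, -0.0009, 0.2268]
tool_rot: [0.707, 0.707, -0.0, -0.0]
ft_force: [0.0, -0.0, -0.3]
gripper_width: 0.653
gripper_force: 0.0
```

```bash
python3 - <<'E'
from h import *
print(ctrl.get_state()["ft_force"])
im=cams.capture("side");w=cams.capture("wrist")
cv2.imwrite("pics/f.png",np.hstack([cv2.resize(im[140:260,290:450],(400,300),interpolation=2),cv2.resize(w,(400,300))]))
E
```

```text
[ 0.04585859 -0.04586907 -0.30534512]
```

View pics/f.png

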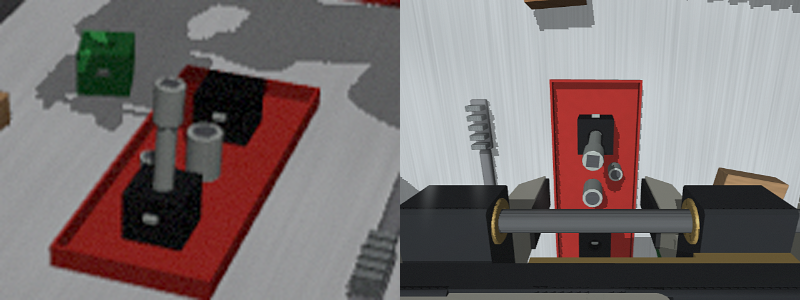

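The bar stands upright in the left clip (crop pixel 163,190), the gripper is clear above it, and the sockets haven't moved.

```bash
python3 -c "
from rig import ctrl
print(ctrl.close_job())"
```

```text
the job is handed in; nothing more can be done
None
```

The bar is standing latched and released in the clip at y ≈ 0; that clip held about 8–10 N for over a second, but an earlier one-second hold drifted up to about 23 N (over the 20 N guideline, by my reading under the 25 N limit), and no verdict came back when I handed the job in.

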